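Load the washed candle moulds into the pouring rack

TASK

Move the four washed candle moulds out of the wooden drying rack into the steel pouring rack, each into the insert plate whose hole is cut for its size, so that it hangs there upright and centred with its red collar lying flat on the plate. Lower each one into its hole rather than letting it drop, tip none of them over, and leave the empty tin and the wax block where they stand.

Things in the scene. Friction and masses are not known exactly. Their poses are not given: they have to be found in the camera images.
- mould_s: Smallest of 4 round aluminium moulds, 61 g. Origin: centre of underside, z up; yaw means nothing. Tapered foot 18 mm across at the bottom, 29 at 34 mm; red collar 42 mm across at 34 to 38 mm; hollow neck 31 mm across to 72 mm, grip it outside (thin pin inside, to 62 mm). Starts upright in any of 4 bays, a row 75 mm apart, of the fixed drying rack: floor 8 mm above the table, rails to 25 mm
- mould_m: Second smallest of 4 round aluminium moulds, 70 g. Origin: centre of underside, z up; yaw means nothing. Tapered foot 27 mm across at the bottom, 38 at 34 mm; red collar 51 mm across at 34 to 38 mm; hollow neck 40 mm across to 72 mm, grip it outside (thin pin inside, to 62 mm). Starts upright in any of 4 bays, a row 75 mm apart, of the fixed drying rack: floor 8 mm above the table, rails to 25 mm
- mould_l: Second largest of 4 round aluminium moulds, 79 g. Origin: centre of underside, z up; yaw means nothing. Tapered foot 36 mm across at the bottom, 47 at 34 mm; red collar 60 mm across at 34 to 38 mm; hollow neck 49 mm across to 72 mm, grip it outside (thin pin inside, to 62 mm). Starts upright in any of 4 bays, a row 75 mm apart, of the fixed drying rack: floor 8 mm above the table, rails to 25 mm
- mould_xl: Largest of 4 round aluminium moulds, 88 g. Origin: centre of underside, z up; yaw means nothing. Tapered foot 45 mm across at the bottom, 56 at 34 mm; red collar 69 mm across at 34 to 38 mm; hollow neck 58 mm across to 72 mm, grip it outside (thin pin inside, to 62 mm). Starts upright in any of 4 bays, a row 75 mm apart, of the fixed drying rack: floor 8 mm above the table, rails to 25 mm
- insert_s: Insert plate for the smallest mould: fixed, aluminium, 84 x 74 x 8 mm, through hole 34 mm across; one of 4 side by side in any order, 75 mm apart along their y, in the steel pouring rack. Origin: hole centre on the top face, 52 mm above the table; z up. Nothing above it; free below to a tray 3 mm above the table. Own mould seated: its origin 34 mm below. Others fall through or stick
- insert_m: Insert plate for the second smallest mould: fixed, aluminium, 84 x 74 x 8 mm, through hole 43 mm across; one of 4 side by side in any order, 75 mm apart along their y, in the steel pouring rack. Origin: hole centre on the top face, 52 mm above the table; z up. Nothing above it; free below to a tray 3 mm above the table. Own mould seated: its origin 34 mm below. Others fall through or stick
- insert_l: Insert plate for the second largest mould: fixed, aluminium, 84 x 74 x 8 mm, through hole 52 mm across; one of 4 side by side in any order, 75 mm apart along their y, in the steel pouring rack. Origin: hole centre on the top face, 52 mm above the table; z up. Nothing above it; free below to a tray 3 mm above the table. Own mould seated: its origin 34 mm below. Others fall through or stick
- insert_xl: Insert plate for the largest mould: fixed, aluminium, 84 x 74 x 8 mm, through hole 61 mm across; one of 4 side by side in any order, 75 mm apart along their y, in the steel pouring rack. Origin: hole centre on the top face, 52 mm above the table; z up. Nothing above it; free below to a tray 3 mm above the table. Own mould seated: its origin 34 mm below. Others fall through or stick
- empty_tin: Bystander: empty pale tin with a gold rim, 68 mm across, 62 mm tall, loose on the table. Origin: centre of its underside. Leave it alone.
- wax_cake: Bystander: cream-coloured block of wax, 44 x 62 x 28 mm, loose on the table. Origin: centre of its underside. Leave it alone.
Not all that is in view belongs to the job. What is shaped like the mould_s but pink is not meant.

How it is judged:
By the outcome, as a careful person would: the job done as asked, in the order asked, and still so for the second after the job is handed in, with the robot touching nothing.
It also fails if it takes over 112 s, if anything falls off the work surface, if the arm or the gripper's body presses on something with over 40 N, if the wrist force passes 120 N, or if a joint passes its speed limit or range.

ROBOT

A 6-joint arm with a two-finger parallel gripper is mounted at the origin on a cart in front of the work surface, level with it; the furniture and walls round the work are solid. World frame = base frame: x ahead of the robot, y to its left, z up, the work surface at z = 0. Lengths are in m, angles in rad, forces in N, time in s.
With the tool pointing down it reaches from about 0.15 to 0.775 m from the base axis. Payload 6.1 kg.
Tool frame: the origin (TCP) lies at the very end of the fingers, on their centre line; the grasp point (between the pads) lies 19 mm behind it; z points along the fingers, y is the line along which they close (so a half turn about z gives the same grasp; the last joint's range is limited). The gripper opens to 85 mm and grips with 20 to 120 N. Pads are 22 mm wide; open, the fingers measure 114 mm over their backs; the gripper's body (76 mm by 85 mm) begins 54 mm behind the grasp point. The pads swing forward as they close: fully open they stand 13 mm farther back than shut.
Start: joints at [-1.184, 0.126, -0.04, 1.405, 0, 1.571], TCP at [0.198, -0.486, 0.231] pointing down, gripper open.
Joint ranges: [-2.72, 2.72], [-0.95, 1.95], [-1.27, 1.35], [-1.78, 2.02], [-1.46, 1.47], [-3.14, 3.14]. Speed limits (rad/s): [2.39, 2.39, 3.01, 3.14, 3.14, 3.14].

INTERFACE

Orientations are given as a unit quaternion [x, y, z, w].
In Python, from rig import status, viewer, finish_job, spotter gives the robot as it stands.
- The arm moves only by the tool servo_tool, never from a script. Its arguments are lists of equal length, an entry for each row: "travel": the shift along the tool's x, y, z in mm, a list of three; "yaw": the turn about the tool's z in rad. In form: {"travel": [[tx, ty, tz], ...], "yaw": [yaw, ...]}. A call has exactly 8 rows; each row is the pose to reach, as a shift and turn from the pose commanded when the call began, along the tool's axes at that moment; what a row does not reach only later rows make up. A row lasts 1/8 s, in which the tool goes at most 62.5 mm and 10.7 degrees, less where a joint would pass 70% of its speed; a pose out of reach is approached as far as the arm can. A call with a gripper value outside its range is refused whole. "gripper" is the finger opening in mm, from 0 to 85.4, set as the call begins (left out, the last holds). The fingers move at their own pace and stop on an object; "grip_force" is the grip in N (left out, the last holds). Time passes only in rows, so rows that repeat a pose let the fingers close, or fill a call up. It gives the time, the measured TCP pose, the force, the opening and the grip force at its end, in the units of the state.
- status.get_state(): the state, without advancing time (a new reading comes with each control period).
- viewer.get_image(name): name is "scene" or "top" or "wrist"; returns (picture, depth): 480x640x3 uint8, red, green, blue; 480x640 float32, m along the optical axis (not along the pixel's ray), 0 where there is no reading.
- viewer.camera_model(name): a dict with "camera_matrix" (3x3 intrinsics, pixels), "k1" (the pictures are not rectified: a ray, as slopes to the right and down, at radius r is drawn at 1 + k1 r^2 times it, then the intrinsics apply), "R" (3x3) and "t" (3): a world point X has camera coordinates R X + t; the wrist camera has in their place "mount" (4x4, takes a point from camera to tool coordinates, whose origin is the TCP and whose axes are the flange's). Camera axes: x right, y down, z forward; pixel columns grow to the right and rows downward; lengths in m; the calibration is good to about 2 mm. A picture is of the moment at which its call begins: read the wrist's pose just before it. camera_model takes no time and is no camera call.
- finish_job(): hands the job in; it is judged then, once.
Trained networks look in the newest picture that a camera, given by its name, has taken for a name from the list of things; names that differ only in an ending like _2 or _b are one class to them, and where a whole thing is asked for, a point or a joint stands for the part that bears it (a point fixed in the world has none). Each returns a list of dicts, best first, with "score" (0 to 1); they miss things now and then, are a little off and sometimes report something else, mostly with a low value. They report only what shows in the picture. A call takes as long as a camera call. They do not tell look-alikes from the thing itself.
- spotter.cut_out(camera, label): "region" (480x640 bool, what is visible of it) and "uv" ([column, row] in pixels, amid what is visible of it).
- spotter.landmark_of(camera, label): "uv" ([column, row] in pixels: a listed point, or the origin of a listed thing).
The state is a dict: "t": time; "q": joint angles; "qd": joint speeds; "joint_torque": joint torques, N m; "eef_pos": TCP position; "ee_rot": TCP orientation; "ft_force": force on the tool from outside, world axes, zero at the start; "torque": the same for the moment, N m; "opening": finger opening in m; "gripper_force": force on a finger pad.
Only numpy, scipy, OpenCV 4.12 (cv2) and the standard library are available. Lean on these libraries where they do the work, as an engineer would, in place of code of your own. Each camera call takes 0.05 s, during which the arm holds its last target. There are 200 camera calls.

## Working session

There is one attempt and no reset: what is moved stays moved. The work goes in short steps, Python scripts to look and compute and a tool call to move; the robot and the scene stay as the last step left them, time stands still between calls to the robot, and variables do not carry over. Pictures are saved under pics/ and viewed, at most 14 in all, crops included, and the job is handed in when it is done.

Besides the shell and the picture viewer there is one more tool, called after ">>>" by a JSON object that holds its "method" and its "body". servo_tool: Moves the arm, as the interface text tells. Its arguments: {"type":"object","properties":{"travel":{"type":"array"},"yaw":{"type":"array"},"gripper":{"type":"number"},"grip_force":{"type":"number"}},"required":["travel","yaw"]}

```bash
mkdir -p pics; ls
cat > h.py <<'E'
import numpy as np, cv2
from rig import status, viewer, spotter
from scipy.spatial.transform import Rotation as Ro
def ray(name,uv):
    m=viewer.camera_model(name);K=np.array(m["camera_matrix"]);k=m["k1"]
    d=(np.atleast_2d(uv)-K[:2,2])/[K[0,0],K[1,1]]
    s=d.copy()
    for _ in range(20): s=d/(1+k*(s**2).sum(1,keepdims=True))
    return np.c_[s,np.ones(len(s))]
def pose(name,st=None):
    m=viewer.camera_model(name)
    if "mount" in m:
        M=np.array(m["mount"]);st=st or status.get_state()
        R=Ro.from_quat(st["ee_rot"]).as_matrix()
        return R@M[:3,:3], R@M[:3,3]+np.array(st["eef_pos"])
    R=np.array(m["R"]);return R.T,-R.T@np.array(m["t"])
def at_z(name,uv,z,st=None):
    R,c=pose(name,st);d=ray(name,uv)@R.T
    return c+d*((z-c[2])/d[:,2])[:,None]
def cloud(name,dep,st=None):
    v,u=np.mgrid[:480,:640];R,c=pose(name,st)
    r=ray(name,np.c_[u.ravel(),v.ravel()].astype(float))
    P=(r*dep.ravel()[:,None])@R.T+c
    return P.reshape(480,640,3)
E
python3 - <<'E'
from h import *
for n in ["top","scene"]:
    im,d=viewer.get_image(n);cv2.imwrite(f"pics/{n}0.png",im[:,:,::-1]);np.savez(f"{n}0.npz",im=im,d=d)
    for l in ["mould_s","mould_m","mould_l","mould_xl","insert_s","insert_m","insert_l","insert_xl"]:
        for r in spotter.landmark_of(n,l)[:3]:
            z=.008 if l[0]=="m" else .052
            print(n,l,round(r["score"],2),np.round(r["uv"]),np.round(at_z(n,r["uv"],z)[0],4))
print(status.get_state())
E
```

```text
pics
top mould_s 0.87 [179. 205.] [0.5671 0.4332 0.008 ]
top mould_s 0.81 [204. 224.] [0.5248 0.3744 0.008 ]
top mould_s 0.7 [224. 251.] [0.4655 0.3271 0.008 ]
top mould_m 0.87 [179. 205.] [0.5671 0.4332 0.008 ]
top mould_m 0.81 [204. 224.] [0.5248 0.3744 0.008 ]
top mould_m 0.7 [224. 251.] [0.4655 0.3271 0.008 ]
top mould_l 0.87 [179. 205.] [0.5671 0.4332 0.008 ]
top mould_l 0.81 [204. 224.] [0.5248 0.3744 0.008 ]
top mould_l 0.7 [224. 251.] [0.4655 0.3271 0.008 ]
top mould_xl 0.89 [246. 270.] [0.4226 0.2761 0.008 ]
top insert_s 0.87 [399. 212.] [ 0.5532 -0.0571  0.052 ]
top insert_s 0.66 [364. 213.] [0.551  0.0183 0.052 ]
top insert_s 0.64 [468. 208.] [ 0.5656 -0.2058  0.052 ]
top insert_m 0.87 [399. 212.] [ 0.5532 -0.0571  0.052 ]
top insert_m 0.66 [364. 213.] [0.551  0.0183 0.052 ]
top insert_m 0.64 [468. 208.] [ 0.5656 -0.2058  0.052 ]
top insert_l 0.87 [399. 212.] [ 0.5532 -0.0571  0.052 ]
top insert_l 0.66 [364. 213.] [0.551  0.0183 0.052 ]
top insert_l 0.64 [468. 208.] [ 0.5656 -0.2058  0.052 ]
top insert_xl 0.87 [433. 212.] [ 0.5545 -0.1313  0.052 ]
scene mould_s 0.67 [194. 
[... 919 characters left out ...]
 0.9, 'q': array([-1.18399565e+00,  1.25788594e-01, -3.95778707e-02,  1.40539229e+00,
        1.33662648e-05,  1.57078267e+00]), 'qd': array([-1.45204863e-03,  7.14358027e-04, -4.35915185e-04,  4.36335418e-04,
       -1.14542900e-03, -9.42656206e-05]), 'joint_torque': array([-1.80611310e-04, -4.35691130e+01,  3.53090930e+01,  1.08860404e-03,
        9.12449593e-06,  2.35011456e-06]), 'eef_pos': array([ 0.19804659, -0.48620831,  0.23131066]), 'ee_rot': array([9.81355062e-01, 1.92203645e-01, 1.01691619e-05, 1.71520296e-05]), 'ft_force': array([ 1.17625929, -0.31764698,  0.7214453 ]), 'torque': array([ 0.00351386,  0.01425847, -0.06574051]), 'gripper_force': 0.0, 'opening': 0.08559028041094158}
```

View pics/top0.png

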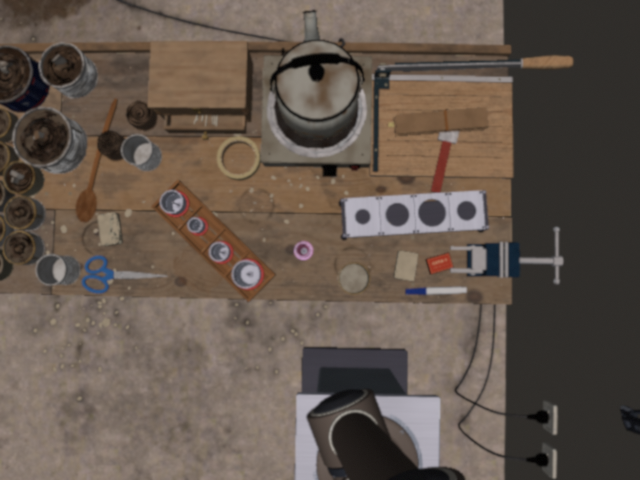

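Run:
```python
from h import *
z=np.load("top0.npz");im=z["im"]
a=cv2.resize(im[180:300,155:275],(480,480),interpolation=cv2.INTER_CUBIC)
b=cv2.resize(im[185:245,340:490],(800,320),interpolation=cv2.INTER_CUBIC)
cv2.imwrite("pics/a.png",a[:,:,::-1])
P=cloud("top",z["d"])
# heights
X=P.reshape(-1,3)
def fitc(c,zlo,zhi,r=.05):
    q=X[(np.hypot(*(X[:,:2]-c).T)<r)&(X[:,2]>zlo)&(X[:,2]<zhi)]
    if len(q)<8: print("few",len(q));return
    (cx,cy),rr=cv2.minEnclosingCircle(q[:,:2].astype(np.float32));print(np.round(c,3),len(q),np.round([cx,cy,2*rr],4),q[:,2].max().round(4))
for c in [(.567,.433),(.5206,.378),(.465,.327),(.4226,.276)]:
    fitc(np.array(c),.055,.1,.035); fitc(np.array(c),.038,.1,.037)
# holes: image segmentation of plate hole
np.set_printoptions(linewidth=250)
d=P[...,2]
for u in [364,399,433,468]: print(u,np.round(d[195:232:2,u]*1000).astype(int))
print(np.round(d[212,340:492:2]*1000).astype(int))
```

```text
[0.567 0.433] 228 [0.5667 0.4312 0.0525] 0.0863
[0.567 0.433] 451 [0.5659 0.431  0.0605] 0.0863
[0.521 0.378] 131 [0.5167 0.3779 0.0335] 0.0831
[0.521 0.378] 264 [0.5169 0.3767 0.0417] 0.0831
[0.465 0.327] 140 [0.4607 0.325  0.0417] 0.0826
[0.465 0.327] 292 [0.4609 0.3254 0.0502] 0.0826
[0.423 0.276] 135 [0.4151 0.2684 0.0601] 0.0835
[0.423 0.276] 266 [0.4153 0.2693 0.0682] 0.0835
364 [-2 53 54 50 51 51 51 49 -5  1  2  1  3 -5  5 55 53 49 48]
399 [54 51 48 51 46  3  3 -1  3  1  3 -2  1  6  1  2 49 51 51]
433 [51 53  1  4  3  1  2  2  0 -4  3 -2  4  0  4  3 50 53 48]
468 [49 50 51 42  0  0  0  3  8  0  4  2  3 51 51 52 52 51 -2]
[-5 52 52 45 52 50 52 50  2  1  1  1 -2 -3 45 55 49 47 49 52 53 51 50  0  0  1  1 -3 -1  2 -2 -2 -2  2 42 47 50 44 50 -2  1  1  4  2  5 -1  8  1 -1  4  2  5 -3 53 51 51 51 50 50  0  0 -3  2  1  1  7  2  2 48 50 51 48 50 52  0 -5]
```

View pics/scene0.png

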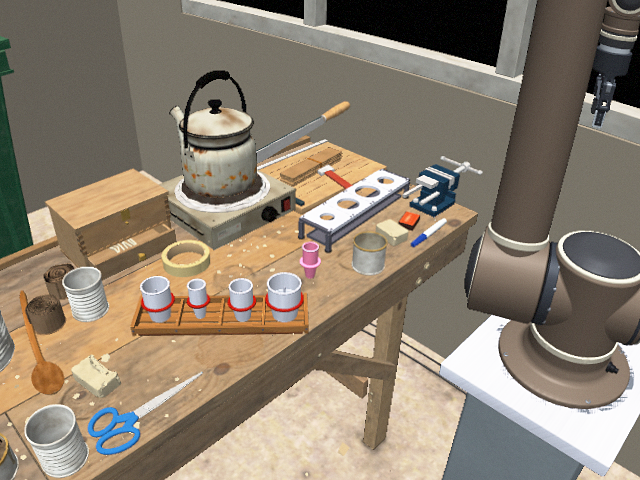

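View pics/a.png

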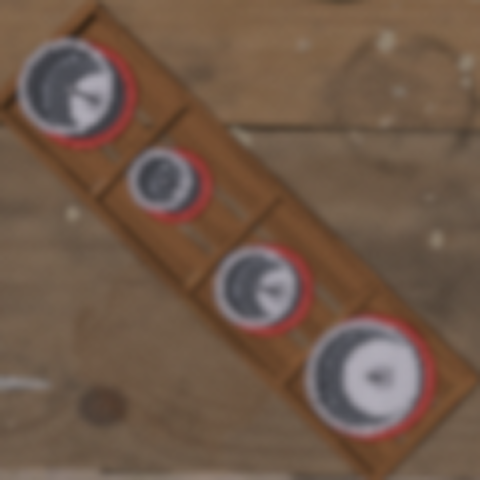

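The top view shows the drying rack with L at (174,202), S at (196,225), M at (219,251) and XL at (246,273). The pink look-alike, at (303,250), stands alone and isn't meant. The rack moulds are silver with red collars, which the crop confirms. By hole width, the inserts run S (364,213), L (399,212), XL (433,212), M (468,208). The tin is at (353,277) and the wax at (405,264).

```bash
cat >> h.py <<'E'
def plan(xyz,ang_deg=None):
    s=status.get_state();R=Ro.from_quat(s["ee_rot"]).as_matrix()
    a=np.degrees(np.arctan2(R[1,1],R[0,1]))
    print("t",round(s["t"],2),"pos",np.round(s["eef_pos"],4),"yang",round(a,2),"travel",np.round(R.T@(np.array(xyz)-s["eef_pos"])*1000,1),"yaw",None if ang_deg is None else round(np.radians(a-ang_deg),4), "F",np.round(s["ft_force"],1),"open",round(s["opening"],4))
E
python3 - <<'E'
from h import *
m=viewer.camera_model("wrist");print(np.round(m["mount"],3),m["camera_matrix"],m["k1"])
plan((.5,-.094,.30),3.7)
E
```

```text
[[ 0.    -0.965 -0.262  0.066]
 [ 1.    -0.     0.     0.   ]
 [-0.    -0.262  0.965 -0.142]
 [ 0.     0.     0.     1.   ]] [[431.24670054   0.         320.75930899]
 [  0.         431.24670054 242.82591657]
 [  0.           0.           1.        ]] -0.09644778815568505
t 0.9 pos [ 0.198  -0.4862  0.2313] yang -67.84 travel [ 427.6 -249.3  -68.7] yaw -1.2486 F [ 1.2 -0.3  0.7] open 0.0856
```

Run:
```python
from h import *
plan((.556,-.068,.25),3.7)
```

```text
t 0.9 pos [ 0.198  -0.4862  0.2313] yang -67.84 travel [ 489.3 -252.3  -18.7] yaw -1.2486 F [ 1.2 -0.3  0.7] open 0.0856
```

>>> {"method": "servo_tool", "body": {"travel": [[55,-28,-19],[110,-57,-19],[165,-85,-19],[220,-113,-19],[275,-142,-19],[330,-170,-19],[385,-198,-19],[440,-227,-19]], "yaw": [-0.157,-0.314,-0.471,-0.628,-0.785,-0.942,-1.1,-1.249]}}

```text
t: 1.9
eef_pos: [0.5211, -0.1082, 0.2505]
ee_rot: [0.682, 0.731, 0.0, 0.0]
ft_force: [0.8, 0.4, 0.5]
opening: 0.0856
gripper_force: 0.0
```

Run:
```python
from h import *
plan((.556,-.068,.25),3.7)
```

```text
t 1.9 pos [ 0.5211 -0.1082  0.2505] yang 4.02 travel [37.7 37.7  0.5] yaw 0.0056 F [0.8 0.4 0.5] open 0.0856
```

>>> {"method": "servo_tool", "body": {"travel": [[20,20,0],[38,38,0],[38,38,0],[38,38,0],[38,38,0],[38,38,0],[38,38,0],[38,38,0]], "yaw": [0,0.005,0.005,0.005,0.005,0.005,0.005,0.005]}}

```text
t: 2.9
eef_pos: [0.5553, -0.0698, 0.2504]
ee_rot: [0.686, 0.728, 0.0, 0.0]
ft_force: [-0.2, -0.7, -0.2]
opening: 0.0851
gripper_force: 0.0
```

```bash
cat >> h.py <<'E'
def holes(tag):
    st=status.get_state();im,d=viewer.get_image("wrist");cv2.imwrite(f"pics/{tag}.png",im[:,:,::-1])
    P=cloud("wrist",d,st);Z=P[...,2]
    hole=((Z<.03)&(d>0)).astype(np.uint8)
    cs,_=cv2.findContours(cv2.morphologyEx(hole,cv2.MORPH_OPEN,np.ones((3,3))),cv2.RETR_CCOMP,cv2.CHAIN_APPROX_NONE)
    out=[]
    for c in cs:
        if 300<cv2.contourArea(c)<20000:
            W=at_z("wrist",c[:,0].astype(float),.052,st)[:,:2]
            A=np.c_[2*W,np.ones(len(W))];s=np.linalg.lstsq(A,(W**2).sum(1),rcond=None)[0]
            r=np.sqrt(s[2]+s[0]**2+s[1]**2);e=np.abs(np.hypot(*(W-s[:2]).T)-r).mean()
            if r<.04 and e<.002: print("hole",np.round(s[:2],4),"dia",round(2*r*1000,1),"res",round(e*1000,2))
    return im,P
E
python3 - <<'E'
from h import *
plan((.4907,.35,.25),-43)
im,P=holes("w1")
Z=P[...,2];print(np.median(Z[(Z>.04)&(Z<.06)]))
for l in ["insert_s","insert_xl"]:
    for r in spotter.landmark_of("wrist",l): print(l,round(r["score"],2),np.round(r["uv"]),np.round(at_z("wrist",r["uv"],.052)[0],4))
E
```

```text
t 2.9 pos [ 0.5553 -0.0698  0.2504] yang 3.42 travel [ 4.229e+02 -3.940e+01  4.000e-01] yaw 0.8101 F [-0.2 -0.7 -0.2] open 0.0851
hole [ 0.5599 -0.2005] dia 38.5 res 0.63
hole [ 0.5541 -0.1265] dia 57.4 res 0.38
hole [ 0.5487 -0.0529] dia 49.2 res 0.26
hole [0.5435 0.0203] dia 31.9 res 0.28
hole [0.4137 0.0366] dia 52.9 res 1.55
hole [0.4097 0.0377] dia 75.4 res 1.74
0.05157206407984938
insert_s 0.74 [318. 360.] [ 0.5604 -0.2041  0.052 ]
```

View pics/w1.png

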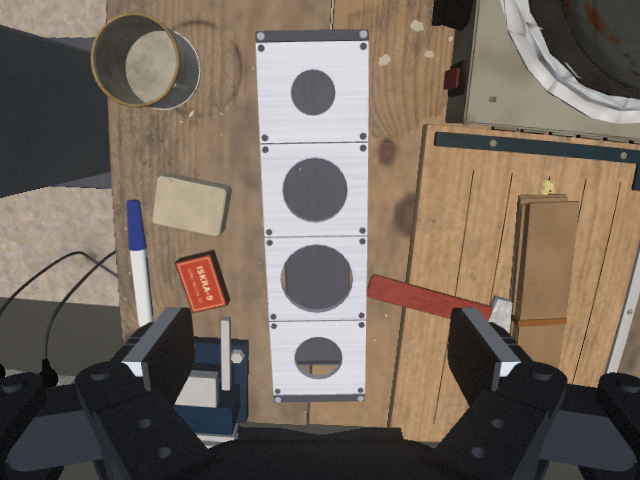

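Wrist view: the hole plates from top to bottom are S (313,92), L (315,190), XL (318,278) and M (318,358), which confirms the order. I'll refine the centres using the white plate's edge.

```bash
cat >> h.py <<'E'
def circ(W):
    A=np.c_[2*W,np.ones(len(W))];s=np.linalg.lstsq(A,(W**2).sum(1),rcond=None)[0]
    r=np.sqrt(s[2]+s[0]**2+s[1]**2);return s[:2],r,np.hypot(*(W-s[:2]).T)-r
def holes2(im,st=None,thr=170,uvs=None,cam="wrist"):
    m=(im.min(2)>thr).astype(np.uint8)
    cs,_=cv2.findContours(m,cv2.RETR_CCOMP,cv2.CHAIN_APPROX_NONE)
    for c in cs:
        if cv2.contourArea(c)<400: continue
        W=at_z(cam,c[:,0].astype(float),.052,st)[:,:2];s,r,e=circ(W)
        for _ in range(3): k=np.abs(e)<max(.0006,1.5*np.median(np.abs(e)));s,r,_=circ(W[k]);e=np.hypot(*(W-s).T)-r
        if .012<r<.04 and np.median(np.abs(e))<.001: print("hole",c[:,0].mean(0).round(),s.round(4),"dia",round(2000*r,1),"res",np.abs(e).mean().round(5))
E
python3 - <<'E'
from h import *
im=cv2.imread("pics/w1.png")[:,:,::-1]
for u,v in [(275,92),(313,92),(315,190),(318,290),(347,280),(318,345),(318,365),(280,190)]: print(u,v,im[v,u])
print(im[190,276:356:1].min(1))
for t in (130,170): holes2(im,thr=t)
E
```

```text
275 92 [216 215 223]
313 92 [ 95  93 103]
315 190 [94 91 97]
318 290 [90 88 96]
347 280 [92 90 96]
318 345 [90 89 95]
318 365 [148 124 102]
280 190 [219 219 224]
[216 219 218 217 219 219 160  95  89  89  84  88  89  92  87  89  95  88
  90  95  89  86  91  89  91  89  89  93  92  89  89  89  91  89  91  90
  92  90  89  91  88  87  88  89  88  89  89  87  91  90  87  87  86  91
  92  88  91  89  87  93  91  91  92  91  91  91  93  91  90  88  89 154
 209 216 217 215 217 219 215 218]
hole [318. 358.] [ 0.5604 -0.2025] dia 42.9 res 0.00025
hole [316. 278.] [ 0.5547 -0.1279] dia 60.6 res 0.00021
hole [315. 190.] [ 0.5489 -0.0534] dia 51.5 res 0.00019
hole [313.  92.] [0.5433 0.0211] dia 33.8 res 0.00018
hole [318. 358.] [ 0.5603 -0.2025] dia 43.7 res 0.00022
hole [316. 278.] [ 0.5546 -0.1279] dia 61.5 res 0.00022
hole [315. 189.] [ 0.5489 -0.0533] dia 52.4 res 0.0002
hole [313.  92.] [0.5432 0.0211] dia 34.4 res 0.00018
```

Run:
```python
from h import *
plan((.508,.369,.25),-43)
```

```text
t 3.05 pos [ 0.5553 -0.0696  0.2503] yang 3.43 travel [ 4.407e+02 -2.100e+01  3.000e-01] yaw 0.8104 F [ 0.2  0.7 -0.6] open 0.0854
```

>>> {"method": "servo_tool", "body": {"travel": [[55,-3,0],[110,-5,0],[165,-8,0],[220,-10,0],[275,-13,0],[330,-16,0],[385,-18,0],[440,-21,0]], "yaw": [0.101,0.202,0.303,0.405,0.506,0.607,0.708,0.81]}}

```text
t: 4.05
eef_pos: [0.5076, 0.3702, 0.2503]
ee_rot: [0.918, 0.398, 0.0, 0.0]
ft_force: [1.2, -0.3, -0.2]
opening: 0.0854
gripper_force: 0.0
```

Run:
```python
from h import *
plan((.508,.369,.25),-43)
```

```text
t 4.05 pos [0.5076 0.3702 0.2503] yang -43.15 travel [-0.6  1.1  0.3] yaw -0.0027 F [ 1.2 -0.3 -0.2] open 0.0854
```

```bash
cat >> h.py <<'E'
def collars(im,st=None,z=.046,cam="wrist"):
    i=im.astype(int);m=((i[...,0]>110)&(i[...,1]<.4*i[...,0])&(i[...,2]<.4*i[...,0])).astype(np.uint8)
    m=cv2.morphologyEx(m,cv2.MORPH_CLOSE,np.ones((3,3)))
    cs,_=cv2.findContours(m,cv2.RETR_EXTERNAL,cv2.CHAIN_APPROX_NONE)
    for c in cs:
        if len(c)<50: continue
        h=cv2.convexHull(c)[:,0].astype(np.int32)
        t=np.zeros(m.shape,np.uint8);cv2.fillPoly(t,[h],1)
        c2=cv2.findContours(t,cv2.RETR_EXTERNAL,cv2.CHAIN_APPROX_NONE)[0][0]
        W=at_z(cam,c2[:,0].astype(float),z,st)[:,:2];s,r,e=circ(W)
        for _ in range(4): k=np.abs(e)<max(.0006,1.5*np.median(np.abs(e)));s,r,_=circ(W[k]);e=np.hypot(*(W-s).T)-r
        if .015<r<.045: print("collar",c2[:,0].mean(0).round(),s.round(4),"dia",round(2000*r,1),"res",np.abs(e).mean().round(5))
def tops(P,c,lo=.068,hi=.095,rad=.04):
    X=P.reshape(-1,3);q=X[(np.hypot(*(X[:,:2]-c).T)<rad)&(X[:,2]>lo)&(X[:,2]<hi)]
    if len(q)>20: print("top",len(q),np.round(circ(q[:,:2])[0],4),round(2000*circ(q[:,:2])[1],1),q[:,2].max().round(4))
E
python3 - <<'E'
from h import *
st=status.get_state();im,d=viewer.get_image("wrist");cv2.imwrite("pics/w2.png",im[:,:,::-1])
collars(im,st);P=cloud("wrist",d,st)
for c in [(.567,.431),(.5167,.378),(.4607,.325),(.4153,.269)]: tops(P,np.array(c))
E
```

```text
top 1209 [0.5657 0.4313] 46.7 0.0821
top 656 [0.517  0.3795] 29.0 0.0816
top 997 [0.4611 0.3267] 37.9 0.082
top 1570 [0.4149 0.2675] 55.5 0.0818
```

View pics/w2.png

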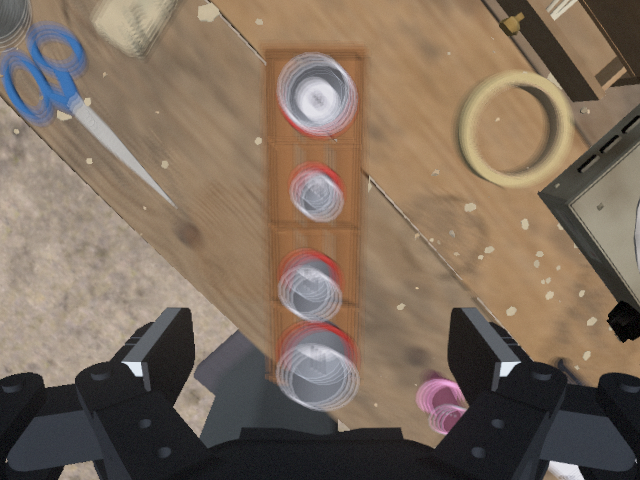

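The wrist view is blurred because the arm was still settling. It shows L at (317,95), S at (318,192), M at (310,286), XL at (318,366) and the pink look-alike at (440,405). I'll retake it.

Run:
```python
from h import *
for i in range(4):
  st=status.get_state();im,d=viewer.get_image("wrist")
  if i==0: cv2.imwrite("pics/w3.png",im[:,:,::-1])
collars(im,st);P=cloud("wrist",d,st);cv2.imwrite("pics/w4.png",im[:,:,::-1])
for u,v in [(317,133),(318,165),(310,250)]: print(im[v-3:v+6,u].tolist())
for c in [(.567,.431),(.5167,.378),(.4607,.325),(.4153,.269)]: tops(P,np.array(c))
plan((.5,.4,.3))
```

```text
collar [322. 352.] [0.415  0.2674] dia 65.8 res 0.00523
collar [315. 277.] [0.4606 0.3252] dia 48.7 res 0.00407
collar [321. 188.] [0.5168 0.378 ] dia 39.1 res 0.00353
collar [324. 120.] [0.5632 0.4277] dia 50.6 res 0.00557
[[203, 204, 215], [222, 222, 227], [217, 215, 222], [175, 172, 181], [200, 193, 203], [195, 89, 86], [203, 84, 79], [192, 78, 71], [164, 56, 54]]
[[158, 112, 75], [157, 111, 73], [157, 109, 73], [158, 112, 75], [150, 104, 69], [145, 88, 62], [181, 77, 72], [222, 100, 96], [222, 101, 97]]
[[148, 106, 71], [145, 101, 68], [145, 103, 72], [145, 101, 69], [145, 104, 69], [146, 101, 68], [132, 92, 64], [117, 60, 47], [193, 84, 81]]
top 1208 [0.5657 0.4313] 46.7 0.0821
top 663 [0.517  0.3795] 29.0 0.0821
top 991 [0.4611 0.3267] 37.9 0.0819
top 1556 [0.4149 0.2675] 55.5 0.0819
t 4.3 pos [0.5079 0.3682 0.25  ] yang -42.9 travel [ 17.9 -27.4 -50. ] yaw None F [0.4 0.3 0.3] open 0.0852
```

View pics/w4.png

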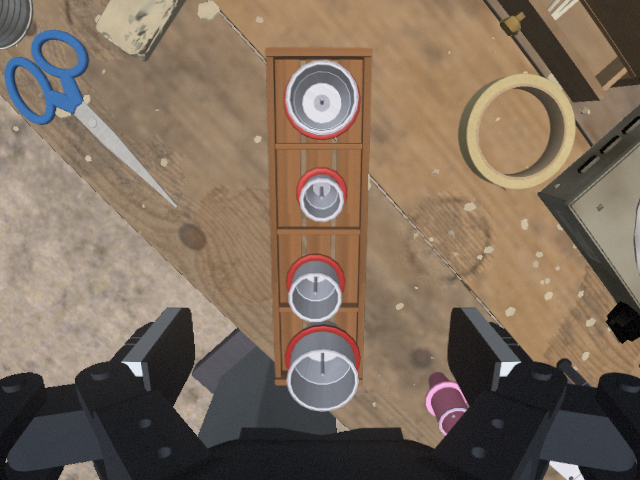

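```bash
cat >> h.py <<'E'
from scipy.optimize import least_squares
def collar(im,c0,dia,z=.046,st=None,cam="wrist"):
    i=im.astype(int);m=((i[...,0]>120)&(i[...,1]<.52*i[...,0])&(i[...,2]<.52*i[...,0])).astype(np.uint8)
    v,u=np.nonzero(m);W=at_z(cam,np.c_[u,v].astype(float),z,st)[:,:2]
    q=W[np.hypot(*(W-c0).T)<dia/2+.006]
    a=np.degrees(np.arctan2(*(q-c0).T[::-1])).astype(int)//3
    r=np.hypot(*(q-c0).T);o=np.array([q[a==k][np.argmax(r[a==k])] for k in np.unique(a)])
    f=least_squares(lambda p:np.hypot(*(o-p[:2]).T)-p[2],[*c0,dia/2],loss="soft_l1",f_scale=.0004)
    g=least_squares(lambda p:np.hypot(*(o-p).T)-dia/2,c0,loss="soft_l1",f_scale=.0004)
    print("collar free",f.x[:2].round(4),"dia",(2000*f.x[2]).round(1),"fixed",g.x.round(4),"n",len(o),"res",(np.median(np.abs(g.fun))*1000).round(2));return g.x
E
python3 - <<'E'
from h import *
im=cv2.imread("pics/w4.png")[:,:,::-1]
for c,D in [((.5657,.4313),.060),((.517,.379),.042),((.4611,.3260),.051),((.4149,.2675),.069)]: x=collar(im,np.array(c),D)
plan((*x,.16),-43)
E
```

```text
collar free [0.5663 0.4301] dia 58.3 fixed [0.567  0.4309] n 72 res 0.32
collar free [0.5173 0.3776] dia 40.3 fixed [0.5166 0.3768] n 76 res 0.35
collar free [0.4611 0.325 ] dia 49.4 fixed [0.4604 0.3243] n 75 res 0.33
collar free [0.4146 0.2661] dia 67.3 fixed [0.4139 0.2654] n 74 res 0.35
t 4.3 pos [0.5079 0.3682 0.25  ] yang -42.9 travel [-139.2    1.1   90.1] yaw 0.0017 F [0.4 0.3 0.3] open 0.0852
```

>>> {"method": "servo_tool", "body": {"travel": [[-50,0,0],[-105,1,20],[-138,1,60],[-138,1,110],[-138,1,150],[-138,1,180],[-138,1,195],[-138,1,203]], "yaw": [0,0,0,0,0,0,0,0]}}

```text
t: 5.3
eef_pos: [0.415, 0.266, 0.0473]
ee_rot: [0.917, 0.398, 0.0, 0.0]
ft_force: [0.1, -0.2, 0.5]
opening: 0.0856
gripper_force: 0.0
```

Run:
```python
from h import *
st=status.get_state();im,d=viewer.get_image("wrist");cv2.imwrite("pics/w5.png",im[:,:,::-1])
collar(im,np.array([.4146,.2661]),.069,st=st)
plan((.4146,.2661,.047),-43)
```

```text
collar free [0.415  0.2678] dia 66.9 fixed [0.4141 0.2669] n 59 res 0.32
t 5.35 pos [0.4148 0.2661 0.0468] yang -43.02 travel [-0.1 -0.1 -0.2] yaw -0.0003 F [-0.4 -0.9 -0.7] open 0.0856
```

View pics/w5.png

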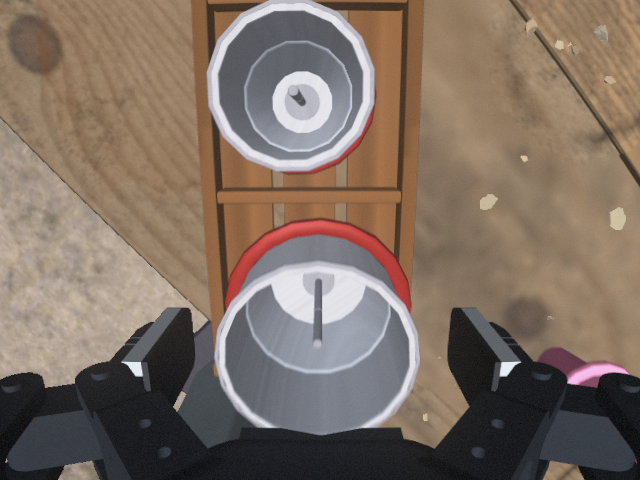

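The XL rim, centred near (318,345), sits midway between the fingers. Next I close on it.

>>> {"method": "servo_tool", "body": {"travel": [[0,0,0],[0,0,0],[0,0,0],[0,0,0],[0,0,0],[0,0,0],[0,0,0],[0,0,0]], "yaw": [0,0,0,0,0,0,0,0], "gripper": 50, "grip_force": 35}}

```text
t: 6.35
eef_pos: [0.4154, 0.2672, 0.0485]
ee_rot: [0.917, 0.399, 0.001, -0.0]
ft_force: [-1.2, -1.2, 6.0]
opening: 0.0559
gripper_force: 37.8
```

>>> {"method": "servo_tool", "body": {"travel": [[0,0,-5],[0,0,-20],[0,0,-50],[0,0,-90],[0,0,-120],[0,0,-120],[0,0,-120],[0,0,-120]], "yaw": [0,0,0,0,0,0,0,0]}}

```text
t: 7.35
eef_pos: [0.414, 0.2662, 0.1659]
ee_rot: [0.917, 0.399, -0.001, 0.0]
ft_force: [-0.0, -0.1, -0.3]
opening: 0.0564
gripper_force: 37.6
```

Run:
```python
from h import *
st=status.get_state();im,d=viewer.get_image("wrist");cv2.imwrite("pics/w6.png",im[:,:,::-1])
e=np.array(st["eef_pos"]);c=collar(im,e[:2],.069,z=e[2]-.001,st=st)
plan((.5547,-.1279,.167),4.4)
```

```text
collar free [0.4141 0.2667] dia 66.4 fixed [0.413  0.2656] n 53 res 0.33
t 7.4 pos [0.414  0.2663 0.166 ] yang -42.97 travel [-192.5  371.6   -0.8] yaw -0.8268 F [-0.6 -0.3 -1.3] open 0.0563
```

View pics/w6.png

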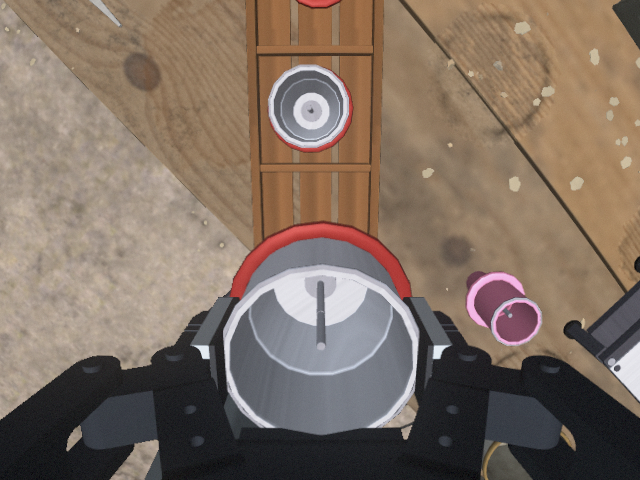

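XL is held upright, with its collar at (320,285) between the pads and the offset to the TCP below 0.5 mm. Now I carry it to insert_xl.

>>> {"method": "servo_tool", "body": {"travel": [[-20,40,0],[-48,93,0],[-77,149,0],[-106,205,0],[-135,260,0],[-163,315,0],[-185,357,0],[-192.5,371.5,-1]], "yaw": [-0.05,-0.18,-0.32,-0.47,-0.62,-0.74,-0.81,-0.827]}}

```text
t: 8.4
eef_pos: [0.5553, -0.1301, 0.1668]
ee_rot: [0.68, 0.733, -0.001, -0.001]
ft_force: [-1.3, 0.3, -1.2]
opening: 0.056
gripper_force: 37.7
```

Run:
```python
from h import *
for i in range(3): viewer.get_image("top")
plan((.5547,-.1279,.075),4.4)
st=status.get_state();im,d=viewer.get_image("wrist");cv2.imwrite("pics/w7.png",im[:,:,::-1])
e=np.array(st["eef_pos"]);c=collar(im,e[:2],.069,z=e[2]-.002,st=st)
holes2(im,st)
```

```text
t 8.55 pos [ 0.5549 -0.1279  0.1672] yang 4.3 travel [-0.  -0.  92.2] yaw -0.0017 F [-0.2  0.6 -0.6] open 0.0558
collar free [ 0.5581 -0.133 ] dia 78.5 fixed [ 0.5551 -0.1287] n 53 res 0.26
hole [321. 110.] [ 0.5489 -0.0536] dia 52.1 res 0.00014
```

>>> {"method": "servo_tool", "body": {"travel": [[0,0,25],[0,0,50],[0,0,65],[0,0,75],[0,0,82],[0,0,88],[0,0,92],[0,0,92]], "yaw": [0,0,0,0,0,0,0,0]}}

```text
t: 9.6
eef_pos: [0.5552, -0.1275, 0.0762]
ee_rot: [0.679, 0.734, -0.0, -0.0]
ft_force: [-0.2, -0.6, -1.7]
opening: 0.056
gripper_force: 37.8
```

>>> {"method": "servo_tool", "body": {"travel": [[0,0,4],[0,0,8],[0,0,11],[0,0,13],[0,0,14],[0,0,15],[0,0,15],[0,0,15]], "yaw": [0,0,0,0,0,0,0,0]}}

```text
t: 10.6
eef_pos: [0.5553, -0.1274, 0.0613]
ee_rot: [0.679, 0.734, 0.0, 0.0]
ft_force: [-0.4, 0.1, -0.4]
opening: 0.0562
gripper_force: 37.8
```

Run:
```python
from h import *
plan((.5547,-.1279,.0585),4.4)
st=status.get_state();im,d=viewer.get_image("wrist");cv2.imwrite("pics/w8.png",im[:,:,::-1])
```

```text
t 10.6 pos [ 0.5553 -0.1274  0.0613] yang 4.41 travel [-0.5 -0.7  2.8] yaw 0.0002 F [-0.4  0.1 -0.4] open 0.0562
```

View pics/w8.png

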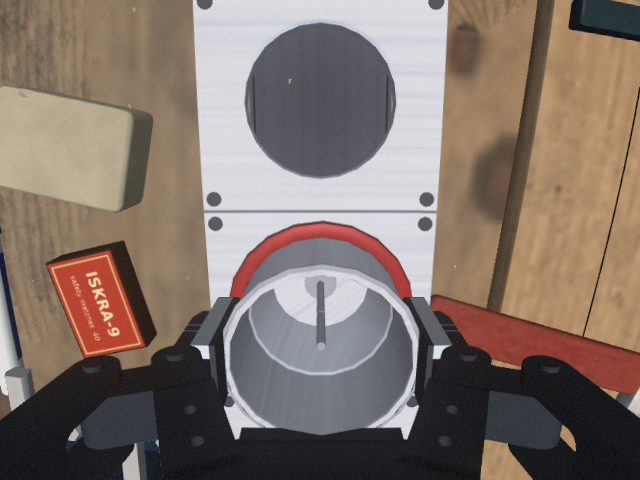

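The XL collar, top edge at (320,225), is centred over its plate and just above it with no force. I'll lower it the last 3 mm.

>>> {"method": "servo_tool", "body": {"travel": [[-0.5,-0.5,0.5],[-0.5,-0.5,1],[-0.5,-0.5,1.5],[-0.5,-0.5,2],[-0.5,-0.5,2.5],[-0.5,-0.5,2.7],[-0.5,-0.5,2.8],[-0.5,-0.5,2.8]], "yaw": [0,0,0,0,0,0,0,0]}}

```text
t: 11.65
eef_pos: [0.5548, -0.1279, 0.0586]
ee_rot: [0.679, 0.734, 0.0, 0.0]
ft_force: [-0.6, -0.3, 0.4]
opening: 0.0558
gripper_force: 37.9
```

>>> {"method": "servo_tool", "body": {"travel": [[0,0,0.5],[0,0,1],[0,0,1],[0,0,1.5],[0,0,1.5],[0,0,1.5],[0,0,1.5],[0,0,1.5]], "yaw": [0,0,0,0,0,0,0,0]}}

```text
t: 12.65
eef_pos: [0.5548, -0.128, 0.0585]
ee_rot: [0.679, 0.734, 0.0, 0.0]
ft_force: [-5.9, 1.3, 10.9]
opening: 0.0561
gripper_force: 38.9
```

Contact came exactly at the expected height, so it's seated. Releasing and going up.

>>> {"method": "servo_tool", "body": {"travel": [[0,0,-1],[0,0,-1],[0,0,-1],[0,0,-1],[0,0,-1],[0,0,-1],[0,0,-1],[0,0,-1]], "yaw": [0,0,0,0,0,0,0,0], "gripper": 85}}

```text
t: 13.65
eef_pos: [0.5548, -0.1279, 0.058]
ee_rot: [0.679, 0.734, -0.0, -0.0]
ft_force: [-0.0, 0.5, -0.1]
opening: 0.0848
gripper_force: 0.0
```

>>> {"method": "servo_tool", "body": {"travel": [[0,0,-15],[0,0,-50],[0,0,-95],[0,0,-110],[0,0,-110],[0,0,-110],[0,0,-110],[0,0,-110]], "yaw": [0,0,0,0,0,0,0,0]}}

```text
t: 14.65
eef_pos: [0.5543, -0.1278, 0.167]
ee_rot: [0.679, 0.734, -0.0, -0.001]
ft_force: [1.2, 0.5, 0.2]
opening: 0.085
gripper_force: 0.0
```

Run:
```python
from h import *
st=status.get_state();im,d=viewer.get_image("wrist");cv2.imwrite("pics/w9.png",im[:,:,::-1])
P=cloud("wrist",d,st);tops(P,np.array([.5547,-.1279]),lo=.08,hi=.105)
collar(im,np.array([.5547,-.1279]),.069,z=.056,st=st)
plan((.5663,.4301,.17),-43)
```

```text
top 2659 [ 0.5542 -0.128 ] 55.9 0.092
collar free [ 0.5544 -0.1283] dia 66.9 fixed [ 0.5546 -0.1296] n 62 res 0.31
t 14.7 pos [ 0.5545 -0.1279  0.1672] yang 4.41 travel [555.4  54.7  -2.7] yaw 0.8275 F [-0.5 -0.3 -0.2] open 0.0851
```

>>> {"method": "servo_tool", "body": {"travel": [[45,4,0],[105,10,-2],[165,16,-2],[225,22,-2],[285,28,-2],[345,34,-2],[405,40,-2],[465,46,-2]], "yaw": [0.07,0.17,0.28,0.39,0.5,0.61,0.72,0.8275]}}

```text
t: 15.7
eef_pos: [0.5647, 0.3412, 0.1698]
ee_rot: [0.918, 0.397, -0.0, 0.0]
ft_force: [1.0, -0.2, 0.8]
opening: 0.0849
gripper_force: 0.0
```

Run:
```python
from h import *
plan((.5663,.4301,.051),-43)
```

```text
t 15.7 pos [0.5647 0.3412 0.1698] yang -43.2 travel [ 65.9 -59.7 118.7] yaw -0.0035 F [ 1.  -0.2  0.8] open 0.0849
```

>>> {"method": "servo_tool", "body": {"travel": [[35,-32,10],[64,-58,30],[66,-60,60],[66,-60,60],[66,-60,60],[66,-60,60],[66,-60,60],[66,-60,60]], "yaw": [0,0,0,0,0,0,0,0]}}

```text
t: 16.7
eef_pos: [0.5664, 0.4283, 0.1108]
ee_rot: [0.917, 0.399, 0.0, -0.0]
ft_force: [-0.6, 0.3, 0.1]
opening: 0.0852
gripper_force: 0.0
```

Run:
```python
from h import *
st=status.get_state();im,d=viewer.get_image("wrist")
collar(im,np.array([.5663,.4301]),.060,z=.046,st=st)
plan((.5663,.4301,.051),-43)
```

```text
collar free [0.566 0.432] dia 58.4 fixed [0.5653 0.4313] n 63 res 0.18
t 16.75 pos [0.5663 0.4283 0.1106] yang -43.02 travel [ 1.3 -1.2 59.6] yaw -0.0003 F [ 0.2  0.7 -0.2] open 0.0848
```

>>> {"method": "servo_tool", "body": {"travel": [[1.8,-1.8,10],[1.8,-1.8,30],[1.8,-1.8,48],[1.8,-1.8,57],[1.8,-1.8,59.5],[1.8,-1.8,59.5],[1.8,-1.8,59.5],[1.8,-1.8,59.5]], "yaw": [0,0,0,0,0,0,0,0]}}

```text
t: 17.75
eef_pos: [0.5663, 0.4312, 0.0512]
ee_rot: [0.917, 0.399, 0.001, -0.0]
ft_force: [0.6, -0.0, -0.9]
opening: 0.0846
gripper_force: 0.0
```

>>> {"method": "servo_tool", "body": {"travel": [[0,0,0],[0,0,0],[0,0,0],[0,0,0],[0,0,0],[0,0,0],[0,0,0],[0,0,0]], "yaw": [0,0,0,0,0,0,0,0], "gripper": 40}}

```text
t: 18.75
eef_pos: [0.5661, 0.4311, 0.0508]
ee_rot: [0.917, 0.399, 0.0, -0.0]
ft_force: [-1.4, -0.1, 4.2]
opening: 0.0477
gripper_force: 36.5
```

>>> {"method": "servo_tool", "body": {"travel": [[0,0,-5],[0,0,-20],[0,0,-50],[0,0,-90],[0,0,-120],[0,0,-120],[0,0,-120],[0,0,-120]], "yaw": [0,0,0,0,0,0,0,0]}}

```text
t: 19.75
eef_pos: [0.5654, 0.4305, 0.1688]
ee_rot: [0.917, 0.399, -0.001, 0.0]
ft_force: [-0.3, 0.7, -1.2]
opening: 0.0474
gripper_force: 36.2
```

```bash
cat >> h.py <<'E'
def held(tag,dia,dz,tgt,ang):
    st=status.get_state();im,d=viewer.get_image("wrist");cv2.imwrite(f"pics/{tag}.png",im[:,:,::-1])
    e=np.array(st["eef_pos"]);R=Ro.from_quat(st["ee_rot"]).as_matrix()
    i=im.astype(int);m=(i[...,0]>120)&(i[...,1]<.52*i[...,0])&(i[...,2]<.52*i[...,0]);v,u=np.nonzero(m)
    im2=im.copy();im2[:,:200]=0;im2[:,440:]=0
    W=collar(im2,e[:2],dia,z=e[2]+dz,st=st)
    plan(tgt,ang)
    n,l,s,c=cv2.connectedComponentsWithStats(m.astype(np.uint8));print([(x[:4].tolist()) for x in s[1:] if x[4]>150])
E
python3 - <<'E'
from h import *
held("w10",.060,-.005,(.5489,-.0534,.167),4.4)
E
```

```text
collar free [0.5657 0.4313] dia 58.3 fixed [0.565  0.4306] n 54 res 0.18
t 19.8 pos [0.5654 0.4306 0.1688] yang -43.0 travel [-365.2  318.     2.6] yaw -0.8273 F [-0.4 -0.3 -0.5] open 0.0473
[[242, 231, 157, 70]]
```

>>> {"method": "servo_tool", "body": {"travel": [[-30,26,0],[-75,65,0],[-120,104,2],[-165,144,2],[-210,183,2],[-255,222,2],[-300,261,2],[-340,296,2]], "yaw": [-0.07,-0.17,-0.28,-0.39,-0.5,-0.61,-0.72,-0.827]}}

```text
t: 20.8
eef_pos: [0.5497, -0.0216, 0.1678]
ee_rot: [0.678, 0.735, -0.0, -0.0]
ft_force: [1.6, 0.7, -0.7]
opening: 0.0471
gripper_force: 36.2
```

>>> {"method": "servo_tool", "body": {"travel": [[9,32,0],[9,32,0],[9,32,0],[9,32,0],[9,32,0],[9,32,0],[9,32,0],[9,32,0]], "yaw": [0,0,0,0,0,0,0,0]}}

```text
t: 21.8
eef_pos: [0.5818, -0.0081, 0.1686]
ee_rot: [0.68, 0.734, 0.0, 0.0]
ft_force: [-0.2, 0.4, -0.3]
opening: 0.0474
gripper_force: 36.6
```

Run:
```python
from h import *
held("w11",.060,-.005,(.5489,-.0534,.0620),4.4)
```

```text
collar free [ 0.5811 -0.0071] dia 58.3 fixed [ 0.5811 -0.0082] n 54 res 0.19
t 21.85 pos [ 0.5818 -0.0081  0.1685] yang 4.39 travel [-42.6 -36.2 106.5] yaw -0.0002 F [-0.5  0.2 -1.4] open 0.0475
[[242, 231, 157, 70], [364, 399, 42, 28]]
```

>>> {"method": "servo_tool", "body": {"travel": [[-22,-18,10],[-43,-36,30],[-43,-36,50],[-43,-36,65],[-43,-36,75],[-43,-36,75],[-43,-36,75],[-43,-36,75]], "yaw": [0,0,0,0,0,0,0,0]}}

```text
t: 22.85
eef_pos: [0.5497, -0.0537, 0.0942]
ee_rot: [0.679, 0.734, 0.0, 0.0]
ft_force: [-0.3, 0.5, -1.2]
opening: 0.0474
gripper_force: 36.6
```

Run:
```python
from h import *
plan((.5490,-.0536,.0620),4.4)
```

```text
t 22.85 pos [ 0.5497 -0.0537  0.0942] yang 4.4 travel [ 0.1 -0.7 32.2] yaw -0.0001 F [-0.3  0.5 -1.2] open 0.0474
```

>>> {"method": "servo_tool", "body": {"travel": [[0,-0.5,6],[0,-0.5,12],[0,-0.5,18],[0,-0.5,23],[0,-0.5,27],[0,-0.5,29],[0,-0.5,30],[0,-0.5,30]], "yaw": [0,0,0,0,0,0,0,0]}}

```text
t: 23.85
eef_pos: [0.5487, -0.0538, 0.0636]
ee_rot: [0.68, 0.734, 0.0, 0.0]
ft_force: [0.4, -1.3, -1.0]
opening: 0.0475
gripper_force: 36.6
```

>>> {"method": "servo_tool", "body": {"travel": [[0,0,0.5],[0,0,1],[0,0,1.5],[0,0,2],[0,0,2.5],[0,0,3],[0,0,3.5],[0,0,3.5]], "yaw": [0,0,0,0,0,0,0,0]}}

```text
t: 24.85
eef_pos: [0.5487, -0.0538, 0.0608]
ee_rot: [0.68, 0.734, 0.0, 0.0]
ft_force: [-3.4, 0.2, 6.0]
opening: 0.0472
gripper_force: 37.2
```

Contact at 0.061 as predicted, so it's seated. Release and rise.

>>> {"method": "servo_tool", "body": {"travel": [[0,0,-0.5],[0,0,-0.5],[0,0,-0.5],[0,0,-0.5],[0,0,-0.5],[0,0,-0.5],[0,0,-0.5],[0,0,-0.5]], "yaw": [0,0,0,0,0,0,0,0], "gripper": 85}}

```text
t: 25.85
eef_pos: [0.5487, -0.0538, 0.0605]
ee_rot: [0.68, 0.734, -0.0, -0.0]
ft_force: [1.0, -0.5, 0.5]
opening: 0.0852
gripper_force: 0.0
```

>>> {"method": "servo_tool", "body": {"travel": [[0,0,-15],[0,0,-50],[0,0,-95],[0,0,-107],[0,0,-107],[0,0,-107],[0,0,-107],[0,0,-107]], "yaw": [0,0,0,0,0,0,0,0]}}

```text
t: 26.85
eef_pos: [0.5482, -0.0538, 0.1666]
ee_rot: [0.68, 0.734, -0.001, -0.001]
ft_force: [-0.3, 0.2, 0.9]
opening: 0.0854
gripper_force: 0.0
```

Run:
```python
from h import *
st=status.get_state();im,d=viewer.get_image("wrist")
P=cloud("wrist",d,st)
for c,D in [((.5547,-.1279),.069),((.5489,-.0534),.06)]: tops(P,np.array(c),lo=.08,hi=.105,rad=.036);collar(im,np.array(c),D,z=.056,st=st)
plan((.5173,.3776,.115),-43)
```

```text
top 2772 [ 0.5545 -0.1279] 55.8 0.0919
collar free [ 0.5543 -0.1279] dia 66.7 fixed [ 0.5544 -0.1294] n 71 res 0.36
top 2202 [ 0.5478 -0.0526] 46.9 0.0919
collar free [ 0.548  -0.0528] dia 57.8 fixed [ 0.5481 -0.0542] n 64 res 0.34
t 26.9 pos [ 0.5483 -0.0538  0.1668] yang 4.38 travel [432.5   2.1  51.9] yaw 0.827 F [-0.1 -0.3 -0.3] open 0.0847
```

>>> {"method": "servo_tool", "body": {"travel": [[40,0,0],[97,0,0],[154,1,0],[211,1,0],[268,1,0],[325,2,10],[385,2,30],[432.5,2,50]], "yaw": [0.07,0.17,0.28,0.39,0.5,0.61,0.72,0.827]}}

```text
t: 27.9
eef_pos: [0.5172, 0.3799, 0.1168]
ee_rot: [0.918, 0.398, 0.0, -0.0]
ft_force: [0.5, -0.0, -0.2]
opening: 0.0856
gripper_force: 0.0
```

Run:
```python
from h import *
for i in range(3): viewer.get_image("top")
st=status.get_state();im,d=viewer.get_image("wrist")
collar(im,np.array([.5173,.3776]),.042,z=.046,st=st)
plan((.5173,.3776,.0535),-43)
```

```text
collar free [0.5171 0.3789] dia 40.4 fixed [0.5165 0.3782] n 71 res 0.23
t 28.1 pos [0.5168 0.3779 0.1164] yang -42.85 travel [ 0.2  0.6 62.9] yaw 0.0026 F [ 0.3 -1.2  0.5] open 0.0848
```

>>> {"method": "servo_tool", "body": {"travel": [[0.6,0,10],[0.6,0,30],[0.6,0,50],[0.6,0,60],[0.6,0,63],[0.6,0,63],[0.6,0,63],[0.6,0,63]], "yaw": [0,0,0,0,0,0,0,0]}}

```text
t: 29.1
eef_pos: [0.5183, 0.3783, 0.0551]
ee_rot: [0.917, 0.399, 0.0, -0.0]
ft_force: [-0.0, 0.6, -1.0]
opening: 0.0852
gripper_force: 0.0
```

>>> {"method": "servo_tool", "body": {"travel": [[0,0,0],[0,0,0],[0,0,0],[0,0,0],[0,0,0],[0,0,0],[0,0,0],[0,0,0]], "yaw": [0,0,0,0,0,0,0,0], "gripper": 22}}

```text
t: 30.1
eef_pos: [0.5181, 0.3781, 0.0547]
ee_rot: [0.917, 0.399, 0.0, -0.0]
ft_force: [-0.3, 0.6, 2.0]
opening: 0.0299
gripper_force: 34.7
```

>>> {"method": "servo_tool", "body": {"travel": [[0,0,-5],[0,0,-20],[0,0,-50],[0,0,-90],[0,0,-115],[0,0,-115],[0,0,-115],[0,0,-115]], "yaw": [0,0,0,0,0,0,0,0]}}

```text
t: 31.1
eef_pos: [0.5174, 0.3775, 0.1679]
ee_rot: [0.917, 0.399, -0.001, 0.0]
ft_force: [-0.7, 0.2, -0.4]
opening: 0.0299
gripper_force: 34.6
```

Run:
```python
from h import *
held("w12",.042,-.0075,(.5433,.0211,.167),4.4)
```

```text
collar free [0.5179 0.3789] dia 39.1 fixed [0.5166 0.3776] n 56 res 0.26
t 31.15 pos [0.5174 0.3776 0.168 ] yang -43.0 travel [-243.1  262.     1.5] yaw -0.8273 F [ 0.1  0.6 -0.7] open 0.03
[[268, 254, 104, 53]]
```

>>> {"method": "servo_tool", "body": {"travel": [[-20,22,0],[-52,57,0],[-87,94,0],[-122,131,0],[-157,169,0],[-192,207,0],[-225,243,1],[-243,262,1]], "yaw": [-0.05,-0.17,-0.28,-0.39,-0.5,-0.61,-0.73,-0.827]}}

```text
t: 32.15
eef_pos: [0.5433, 0.0193, 0.1676]
ee_rot: [0.679, 0.734, -0.001, -0.0]
ft_force: [0.1, 0.1, -1.0]
opening: 0.0297
gripper_force: 34.6
```

Run:
```python
from h import *
for i in range(3): viewer.get_image("top")
held("w13",.042,-.0087,(.5433,.0211,.0685),4.4)
```

```text
collar free [0.5426 0.0214] dia 39.5 fixed [0.5426 0.0199] n 57 res 0.23
t 32.35 pos [0.5436 0.0215 0.1679] yang 4.25 travel [-0.4 -0.2 99.4] yaw -0.0026 F [ 0.3 -1.1 -0.8] open 0.0301
[[268, 254, 105, 53], [338, 405, 29, 23], [277, 406, 28, 22]]
```

>>> {"method": "servo_tool", "body": {"travel": [[0,0.2,25],[0,0.2,50],[0,0.2,65],[0,0.2,75],[0,0.2,84],[0,0.2,92],[0,0.2,98],[0,0.2,99]], "yaw": [0,0,0,0,0,0,0,0]}}

```text
t: 33.35
eef_pos: [0.5439, 0.0216, 0.0692]
ee_rot: [0.68, 0.734, -0.0, -0.0]
ft_force: [0.1, -0.0, 1.5]
opening: 0.0298
gripper_force: 34.6
```

>>> {"method": "servo_tool", "body": {"travel": [[0,0,0.5],[0,0,1],[0,0,1.5],[0,0,2],[0,0,2.5],[0,0,3],[0,0,3],[0,0,3]], "yaw": [0,0,0,0,0,0,0,0]}}

```text
t: 34.35
eef_pos: [0.5441, 0.0216, 0.0665]
ee_rot: [0.68, 0.734, 0.0, -0.0]
ft_force: [-0.6, 0.6, -0.4]
opening: 0.03
gripper_force: 34.6
```

>>> {"method": "servo_tool", "body": {"travel": [[0,-0.5,0.5],[0,-0.5,1],[0,-0.5,1.5],[0,-0.5,2],[0,-0.5,2.3],[0,-0.5,2.6],[0,-0.5,2.6],[0,-0.5,2.6]], "yaw": [0,0,0,0,0,0,0,0]}}

```text
t: 35.35
eef_pos: [0.5437, 0.0216, 0.0648]
ee_rot: [0.68, 0.734, 0.0, 0.0]
ft_force: [-3.0, 0.0, 6.2]
opening: 0.0299
gripper_force: 35.2
```

Contact at 0.0648, where 0.0647 was predicted, so it's seated. Release.

>>> {"method": "servo_tool", "body": {"travel": [[0,0,-0.5],[0,0,-0.5],[0,0,-0.5],[0,0,-0.5],[0,0,-0.5],[0,0,-0.5],[0,0,-0.5],[0,0,-0.5]], "yaw": [0,0,0,0,0,0,0,0], "gripper": 85}}

```text
t: 36.35
eef_pos: [0.5436, 0.0216, 0.0644]
ee_rot: [0.68, 0.734, 0.0, 0.0]
ft_force: [0.2, -0.3, 0.2]
opening: 0.0851
gripper_force: 0.0
```

>>> {"method": "servo_tool", "body": {"travel": [[0,0,-15],[0,0,-50],[0,0,-95],[0,0,-103],[0,0,-103],[0,0,-103],[0,0,-103],[0,0,-103]], "yaw": [0,0,0,0,0,0,0,0]}}

```text
t: 37.35
eef_pos: [0.5432, 0.0216, 0.1666]
ee_rot: [0.68, 0.734, -0.001, -0.001]
ft_force: [-0.2, 0.4, -0.3]
opening: 0.085
gripper_force: 0.0
```

Run:
```python
from h import *
st=status.get_state();im,d=viewer.get_image("wrist")
P=cloud("wrist",d,st)
c,D=(.5433,.0211),.042; tops(P,np.array(c),lo=.08,hi=.105,rad=.036);collar(im,np.array(c),D,z=.056,st=st)
plan((.4611,.325,.115),-43)
```

```text
top 1313 [0.5425 0.0222] 29.1 0.0917
collar free [0.5426 0.022 ] dia 39.5 fixed [0.5428 0.0205] n 72 res 0.37
t 37.4 pos [0.5433 0.0216 0.1667] yang 4.38 travel [308.8 -58.7  51.8] yaw 0.827 F [ 0.2  0.3 -0.5] open 0.0849
```

>>> {"method": "servo_tool", "body": {"travel": [[25,-5,0],[65,-12,0],[110,-21,0],[155,-29,0],[200,-38,0],[245,-47,5],[290,-55,30],[309,-58.5,51]], "yaw": [0.05,0.17,0.28,0.39,0.5,0.61,0.73,0.827]}}

```text
t: 38.4
eef_pos: [0.4608, 0.3274, 0.1154]
ee_rot: [0.917, 0.398, -0.0, -0.0]
ft_force: [0.8, -1.5, -0.4]
opening: 0.0855
gripper_force: 0.0
```

Run:
```python
from h import *
for i in range(3): viewer.get_image("top")
st=status.get_state();im,d=viewer.get_image("wrist")
collar(im,np.array([.4611,.325]),.051,z=.046,st=st)
plan((.4611,.325,.0525),-43)
```

```text
collar free [0.4611 0.3262] dia 49.6 fixed [0.4605 0.3255] n 68 res 0.22
t 38.6 pos [0.4613 0.325  0.1161] yang -42.88 travel [-0.1 -0.1 63.6] yaw 0.0022 F [ 1.  -0.1  0.4] open 0.0848
```

>>> {"method": "servo_tool", "body": {"travel": [[0.4,-0.6,10],[0.4,-0.6,30],[0.4,-0.6,50],[0.4,-0.6,60],[0.4,-0.6,63.5],[0.4,-0.6,63.5],[0.4,-0.6,63.5],[0.4,-0.6,63.5]], "yaw": [0,0,0,0,0,0,0,0]}}

```text
t: 39.6
eef_pos: [0.4618, 0.3262, 0.0535]
ee_rot: [0.917, 0.399, 0.0, -0.0]
ft_force: [0.1, 0.3, -0.7]
opening: 0.0851
gripper_force: 0.0
```

>>> {"method": "servo_tool", "body": {"travel": [[0,0,0],[0,0,0],[0,0,0],[0,0,0],[0,0,0],[0,0,0],[0,0,0],[0,0,0]], "yaw": [0,0,0,0,0,0,0,0], "gripper": 31}}

```text
t: 40.6
eef_pos: [0.4616, 0.3261, 0.0531]
ee_rot: [0.917, 0.399, 0.0, -0.0]
ft_force: [-0.4, -0.7, 4.3]
opening: 0.0391
gripper_force: 35.5
```

>>> {"method": "servo_tool", "body": {"travel": [[0,0,-5],[0,0,-20],[0,0,-50],[0,0,-90],[0,0,-116],[0,0,-116],[0,0,-116],[0,0,-116]], "yaw": [0,0,0,0,0,0,0,0]}}

```text
t: 41.6
eef_pos: [0.4608, 0.3254, 0.1674]
ee_rot: [0.917, 0.399, -0.001, 0.0]
ft_force: [0.3, -0.5, -0.4]
opening: 0.0389
gripper_force: 35.3
```

Run:
```python
from h import *
held("w14",.051,-.0065,(.5603,-.2025,.167),4.4)
```

```text
collar free [0.461  0.3261] dia 48.6 fixed [0.46   0.3249] n 57 res 0.21
t 41.65 pos [0.4609 0.3255 0.1675] yang -43.0 travel [-318.3  432.8    1.1] yaw -0.8273 F [ 0.2  1.  -0.6] open 0.0386
[[256, 244, 129, 61]]
```

>>> {"method": "servo_tool", "body": {"travel": [[-20,27,0],[-54,74,0],[-88,120,0],[-124,169,0],[-160,218,0],[-196,267,0],[-232,316,1],[-268,365,1]], "yaw": [-0.05,-0.17,-0.28,-0.39,-0.5,-0.61,-0.73,-0.827]}}

```text
t: 42.65
eef_pos: [0.5453, -0.121, 0.1671]
ee_rot: [0.678, 0.735, -0.0, -0.001]
ft_force: [1.2, 0.8, -0.6]
opening: 0.0388
gripper_force: 35.4
```

Run:
```python
from h import *
for i in range(3): viewer.get_image("top")
plan((.5603,-.2025,.167),4.4)
```

```text
t 42.8 pos [ 0.5453 -0.1218  0.1666] yang 4.11 travel [-81.6   9.2  -0.4] yaw -0.0051 F [ 0.3  0.6 -0.4] open 0.039
```

>>> {"method": "servo_tool", "body": {"travel": [[-25,3,0],[-55,6,0],[-76,8.5,0],[-81.6,9.2,0],[-81.6,9.2,0],[-81.6,9.2,0],[-81.6,9.2,0],[-81.6,9.2,0]], "yaw": [0,0,-0.005,-0.005,-0.005,-0.005,-0.005,-0.005]}}

```text
t: 43.8
eef_pos: [0.5611, -0.1992, 0.168]
ee_rot: [0.678, 0.736, 0.0, 0.0]
ft_force: [0.4, -0.7, -1.6]
opening: 0.039
gripper_force: 35.4
```

Run:
```python
from h import *
held("w15",.051,-.0071,(.5603,-.2025,.0665),4.4)
```

```text
collar free [ 0.5603 -0.1986] dia 48.4 fixed [ 0.5605 -0.2002] n 58 res 0.24
t 43.85 pos [ 0.5611 -0.1993  0.168 ] yang 4.69 travel [ -3.1  -1.  101.5] yaw 0.0051 F [ 0.4 -0.2 -0.7] open 0.039
[[271, 0, 98, 33], [126, 101, 68, 86], [131, 107, 58, 75], [392, 130, 169, 82], [256, 244, 129, 61]]
```

>>> {"method": "servo_tool", "body": {"travel": [[-3,-0.6,25],[-3,-0.6,45],[-3,-0.6,60],[-3,-0.6,65],[-3,-0.6,65],[-3,-0.6,65],[-3,-0.6,65],[-3,-0.6,65]], "yaw": [0.005,0.005,0.005,0.005,0.005,0.005,0.005,0.005]}}

```text
t: 44.85
eef_pos: [0.5609, -0.2028, 0.1033]
ee_rot: [0.68, 0.734, 0.0, 0.0]
ft_force: [-0.0, 0.1, -0.9]
opening: 0.0386
gripper_force: 35.4
```

Run:
```python
from h import *
plan((.5605,-.2025,.0665),4.4)
```

```text
t 44.85 pos [ 0.5609 -0.2028  0.1033] yang 4.38 travel [ 0.3 -0.4 36.8] yaw -0.0003 F [-0.   0.1 -0.9] open 0.0386
```

>>> {"method": "servo_tool", "body": {"travel": [[0,-0.3,6],[0,-0.3,13],[0,-0.3,20],[0,-0.3,26],[0,-0.3,31],[0,-0.3,35],[0,-0.3,36],[0,-0.3,36]], "yaw": [0,0,0,0,0,0,0,0]}}

```text
t: 45.85
eef_pos: [0.5605, -0.2028, 0.067]
ee_rot: [0.68, 0.734, 0.0, 0.0]
ft_force: [0.4, -0.7, -0.5]
opening: 0.0389
gripper_force: 35.4
```

>>> {"method": "servo_tool", "body": {"travel": [[0,0,0.7],[0,0,1.4],[0,0,2],[0,0,2.6],[0,0,3.2],[0,0,3.8],[0,0,4.4],[0,0,4.4]], "yaw": [0,0,0,0,0,0,0,0]}}

```text
t: 46.85
eef_pos: [0.5604, -0.2027, 0.0632]
ee_rot: [0.68, 0.734, 0.0, 0.0]
ft_force: [-3.4, 0.7, 4.2]
opening: 0.0388
gripper_force: 35.8
```

Seated with contact at 0.0632, where 0.0631 was predicted. Release, rise and check everything.

>>> {"method": "servo_tool", "body": {"travel": [[0,0,-0.5],[0,0,-0.5],[0,0,-0.5],[0,0,-0.5],[0,0,-0.5],[0,0,-0.5],[0,0,-0.5],[0,0,-0.5]], "yaw": [0,0,0,0,0,0,0,0], "gripper": 62}}

```text
t: 47.85
eef_pos: [0.5604, -0.2027, 0.063]
ee_rot: [0.68, 0.734, 0.0, 0.0]
ft_force: [-0.5, 0.1, -0.6]
opening: 0.0621
gripper_force: 0.0
```

>>> {"method": "servo_tool", "body": {"travel": [[0,0,-15],[0,0,-50],[0,0,-95],[0,0,-110],[20,0,-140],[60,0,-170],[110,0,-187],[130,0,-187]], "yaw": [0,0,0,0,0,0,0,0]}}

```text
t: 48.85
eef_pos: [0.5508, -0.0713, 0.2517]
ee_rot: [0.679, 0.734, 0.001, 0.001]
ft_force: [-0.2, 0.5, -0.4]
opening: 0.062
gripper_force: 0.0
```

Run:
```python
from h import *
for i in range(4): st=status.get_state();im,d=viewer.get_image("wrist")
cv2.imwrite("pics/w16.png",im[:,:,::-1]);P=cloud("wrist",d,st)
for c,D in [((.5433,.0211),.042),((.5489,-.0534),.06),((.5547,-.1279),.069),((.5603,-.2025),.051)]: tops(P,np.array(c),lo=.08,hi=.105,rad=.036);collar(im,np.array(c),D,z=.056,st=st)
```

```text
top 736 [0.5428 0.0211] 29.3 0.092
collar free [0.5426 0.0211] dia 39.5 fixed [0.5427 0.0226] n 79 res 0.39
top 1130 [ 0.5478 -0.053 ] 46.8 0.0924
collar free [ 0.548  -0.0533] dia 57.5 fixed [ 0.5481 -0.0548] n 64 res 0.37
top 1430 [ 0.5541 -0.128 ] 56.0 0.0921
collar free [ 0.5544 -0.1282] dia 66.3 fixed [ 0.5545 -0.1299] n 68 res 0.39
top 949 [ 0.5596 -0.2023] 38.0 0.092
collar free [ 0.5597 -0.2025] dia 48.4 fixed [ 0.5597 -0.2041] n 78 res 0.52
```

View pics/w16.png

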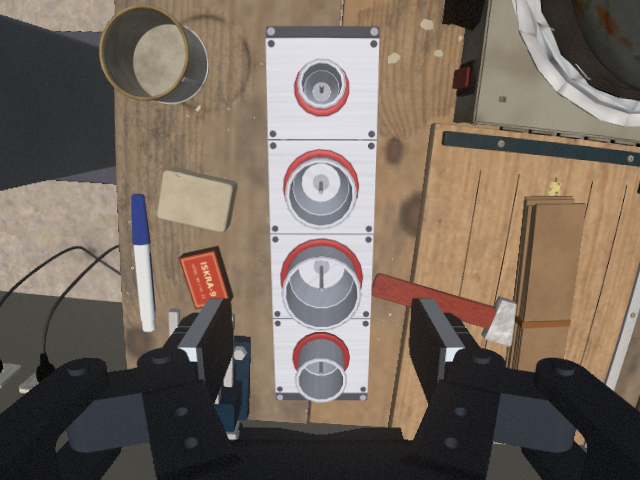

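All four hang upright: S (322,85), L (320,190), XL (321,280) and M (321,365). Their centres are within 1 mm of the holes and the rims are level. The tin (155,55) and wax (195,200) are undisturbed.

```bash
python3 -c "
from rig import finish_job
print(finish_job())"
```

```text
the job is handed in; nothing more can be done
None
```

All four moulds hang upright in their matching inserts, each within about 1 mm of its hole centre, the tin and wax block were left untouched, and the job was handed in at about 49 s of the 112 s allowed.

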